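# Back the ratchet banding wheel off one notch

## Task

The cup on the ratchet banding wheel has gone one division too far: with closed fingertips push the pawl's red thumb tab outward to lift the pawl clear, push the wheel backward (clockwise seen from above) by exactly one notch by one of its wooden pegs, then push the tab back in so that the pawl is fully home in the new notch. Work gently and only by touch: grip nothing, never turn the wheel forward, do not touch the cup, which must stay standing in the middle of the wheel, and leave the other things alone.

Things in the scene. Friction and masses are not known exactly. Their poses are not given: they have to be found in the camera images.
- stand: The whole fixed banding wheel unit: dark round foot, 210 mm across, that carries the wheel, and a bar out to the pawl's post. Origin on the table under the wheel's axle; its y axis points outward from the axle to the pawl's arm, z up.
- wheel (a joint): Wheel angle (rad): near 0 at the start, grows counter-clockwise seen from above (forward); one notch backward (clockwise) is -0.419. Its bearing is stiff: it stays where it is left, and about 2 N at a peg turns it. With the pawl down its nose blocks backward turning; forward turning would ride the nose up the teeth.
- pawl (a joint): Angle (rad) of the red pawl: 0 = down, nose home in a notch; grows as the nose rises, to a stop at 0.85. The nose clears all teeth from 0.35. Stiff hinge: stays where left; 2 to 3 N at the tab's top moves it. Pressed down, the 12 mm wide bevelled nose slips down a tooth's slope and nudges the wheel home, if the wheel is within 0.12 rad short of the notch or 0.06 rad past it.
- tab_top (a point): Middle of the top edge of the pawl's red thumb tab: a plate 26 mm wide (along the hinge), 7 mm thick, 70 mm long from the hinge line, with open space on both faces. Pawl down, it leans 25 degrees towards the wheel; pushed away from the wheel (outward) it lifts the nose, pushed inward it lowers it. It sits 49 mm along the hinge line from the pawl's arm, past the dark post.
- nose_tip (a point): Bottom of the pawl's nose, 55 mm from the hinge line towards the wheel.
- pawl_hinge (a point): Fixed point on the pawl's level hinge line, at the tab's foot, 92 mm above the table. From the wheel's axle it lies 185 mm outward (square to the hinge line, the way the tab swings) and 49 mm sideways: to the left, counter-clockwise, when looking outward from the axle. The dark post beside it is 100 mm high.
- wheel_center (a point): Middle of the top face of the wheel's cream plaster disc (radius 110 mm, top 80 mm above the table), on the vertical axle; the cup stands there. Round the disc runs a steel rim, radius 145 mm, top at 57 mm, with 15 saw teeth 14 mm high at radius 130 mm, one every 24 degrees.
- peg0 (a point): Top of one of the six upright wooden pegs on the plaster disc, 14 mm thick, 45 mm tall (from 80 to 125 mm above the table), at 95 mm from the axle, one every 60 degrees; made for pushing the wheel round.
- peg1 (a point): Top of another of the six upright wooden pegs on the plaster disc, 14 mm thick, 45 mm tall (from 80 to 125 mm above the table), at 95 mm from the axle, one every 60 degrees; made for pushing the wheel round.
- peg2 (a point): Top of another of the six upright wooden pegs on the plaster disc, 14 mm thick, 45 mm tall (from 80 to 125 mm above the table), at 95 mm from the axle, one every 60 degrees; made for pushing the wheel round.
- peg3 (a point): Top of another of the six upright wooden pegs on the plaster disc, 14 mm thick, 45 mm tall (from 80 to 125 mm above the table), at 95 mm from the axle, one every 60 degrees; made for pushing the wheel round.
- peg4 (a point): Top of another of the six upright wooden pegs on the plaster disc, 14 mm thick, 45 mm tall (from 80 to 125 mm above the table), at 95 mm from the axle, one every 60 degrees; made for pushing the wheel round.
- peg5 (a point): Top of another of the six upright wooden pegs on the plaster disc, 14 mm thick, 45 mm tall (from 80 to 125 mm above the table), at 95 mm from the axle, one every 60 degrees; made for pushing the wheel round.
- cup: Grey unfired clay cup, 72 mm across the rim, 78 mm tall, no handle, standing loose in the middle of the plaster disc; origin at the centre of its underside. Rides round with the wheel.
- rib: Loose dark wooden rib (flat shaper) 100 x 45 x 8 mm on the table; bystander.
- scraper: Loose spatula-shaped scraper lying on the table; bystander.
- jar: Amber jar with white cap, 60 mm across, 85 mm tall; bystander.
- mug: Grey clay mug with handle, 84 mm across, 115 mm tall; bystander.
- mould: Round cream plaster mould, 124 mm across, 70 mm tall; bystander.
- bowl: Terracotta bowl, 110 mm across, 50 mm tall; bystander.
- brush: Loose brush lying on the table; bystander.

How it is judged:
On the way, in this order (a step that is already met when the one before it is completed fails the run):
1. the pawl is lifted clear of the teeth while the wheel still stands at its old notch (value of joint pawl above 0.4 rad and value of joint wheel above -0.08 rad), for 0.1 s.
2. the wheel is pushed backward towards the next notch with the pawl still lifted (value of joint pawl above 0.3 rad and value of joint wheel below -0.21 rad), for 0.1 s.
At the end, for the whole second after the job is handed in: The wheel is at rest one notch back (-0.419 rad, within 0.1), the pawl is down in that notch (under 0.07 rad), and the cup stands upright within 20 mm of the wheel's middle (value of joint wheel between -0.519 and -0.319 rad and value of joint pawl below 0.07 rad and horizontal distance between cup and wheel_center below 0.02 m and angle between cup's own z axis and vertical below 0.1 rad and z of cup in the frame of wheel_center below 0.006 m and linear speed of cup below 0.02 m/s and velocity of joint wheel between -0.05 and 0.05 rad/s); the robot touches nothing.
It fails at once if the wheel is turned forward, or back by far more than a notch (value of joint wheel below -0.65 rad or value of joint wheel above 0.15 rad).
It fails at once if the cup is touched by the robot (contact force between any of the fingers, the arm and cup above 0.5 N).
It fails at once if the cup is lifted, tipped or slid off the middle (z of cup in the frame of wheel_center above 0.012 m or angle between cup's own z axis and vertical above 0.25 rad or horizontal distance between cup and wheel_center above 0.025 m).
It fails at once if the pawl or the wheel is gripped or forced (over 35 N) (contact force between the fingers and stand above 35 N).
It fails at once if another thing is moved by more than 20 mm (distance of any of rib, scraper, jar, mug, mould, bowl, brush from where it was at the start of the episode above 0.02 m).
It also fails if it takes over 64 s, if anything falls off the work surface, if the arm or the gripper's body presses on something with over 40 N, if the wrist force passes 120 N, or if a joint passes its speed limit or range.

## Robot

A 6-joint arm with a two-finger parallel gripper is mounted at the origin on the work surface. World frame = base frame: x ahead of the robot, y to its left, z up, the work surface at z = 0. Lengths are in m, angles in rad, forces in N, time in s.
With the tool pointing down it reaches from about 0.375 to 0.975 m from the base axis. Payload 3.8 kg.
Tool frame: the origin (TCP) lies on the centre line of the jaws, within the pads' length; the fingertips stand 14 mm ahead of it and the grasp point (between the pads) lies 5 mm behind it (bot.finger_overhang is the distance from the TCP to the fingertips, in m); y points along the fingers, x is the direction in which the jaws open and shut, and the axes are right-handed (so a half turn about y gives the same grasp; the last joint's range is limited). The gripper opens to 85 mm and grips with 20 to 120 N. Pads are 22 mm wide; open, the fingers measure 114 mm over their backs; the gripper's body (76 mm by 85 mm) begins 54 mm behind the grasp point. The pads swing forward as they close: fully open they stand 13 mm farther back than shut.
Start: joints at [1.119, 0.264, 1.604, -0, 1.274, -0.037], TCP at [0.272, 0.618, 0.245] pointing down, gripper open.
Joint ranges: [-2.63, 2.63], [-0.94, 2.18], [0.31, 2.57], [-1.31, 4.45], [0, 2.66], [-2.55, 2.55]. Speed limits (rad/s): [2.57, 2.57, 3.14, 3.14, 3.14, 3.14].

## Interface

Orientations are given as a rotation vector (axis times angle).
In Python, from workcell import readout, read_camera, bot, spotter gives the robot as it stands.
- The arm moves only by the tool jog_arm, never from a script. Its argument "increments" is a list of rows, each a list of 7 numbers: the shift along the tool's x, y, z in m, then the turn, a rotation vector about the tool's x, y, z in rad, then the opening, from 0 (shut) to 1 (fully open). A call has 1 to 10 rows; each row shifts and turns the pose as measured when the row begins, along the tool's axes as they then stand; what a row does not reach is not made up. A row lasts 1/8 s, in which the tool goes at most 62.5 mm and 10.7 degrees, less where a joint would pass 70% of its speed; a pose out of reach is approached as far as the arm can. A call with a gripper value outside its range is refused whole. The fingers move at their own pace and stop on an object; "force" is the grip in N (left out, the last holds). Time passes only in rows, so rows that do not move let the fingers close. It gives the time, the measured TCP pose, the force and the opening at its end, in the units of the state.
- readout.read_state(): the state, without advancing time (a new reading comes with each control period).
- read_camera(name): name is "scene" or "top" or "wrist"; returns a dict with "img" (384x512x3 uint8, blue, green, red), "range_z" (384x512 float32, m along the optical axis (not along the pixel's ray), 0 where there is no reading), "fx", "fy", "cx", "cy" (pixels), "distortion" ([k1, k2, p1, p2, k3] as OpenCV has them; the pictures are not rectified), "world_from_camera" (4x4, takes a point from camera to world coordinates). Camera axes: x right, y down, z forward; pixel columns grow to the right and rows downward; lengths in m; the calibration is good to about 2 mm. A picture is of the moment at which its call begins.
- bot.finish_job(): hands the job in, once; it reports no verdict.
Trained networks look in a picture, given as the dict that the camera call returned (one of the last four; its "shot" number tells which), for a name from the list of things; names that differ only in an ending like _2 or _b are one class to them, and where a whole thing is asked for, a point or a joint stands for the part that bears it (a point fixed in the world has none). Each returns a list of dicts, best first, with "p" (0 to 1); they miss things now and then, are a little off and sometimes report something else, mostly with a low value. They report only what shows in the picture. A call takes as long as a camera call.
- spotter.masks_of(picture, thing): "mask" (384x512 bool, what is visible of it) and "location" ([column, row] in pixels, amid what is visible of it).
- spotter.spot_point(picture, thing): "location" ([column, row] in pixels: a listed point, or the origin of a listed thing).
The state is a dict: "time": time; "q": joint angles; "joint_vel": joint speeds; "joint_torque": joint torques, N m; "tool_pos": TCP position; "tcp_rot": TCP orientation; "wrist_force": force on the tool from outside, world axes, zero at the start; "torque": the same for the moment, N m; "width": opening from 0.0 (shut) to 1.0 (fully open).
Only numpy, scipy, OpenCV 4.12 (cv2) and the standard library are available. Lean on these libraries where they do the work, as an engineer would, in place of code of your own. Each camera call takes 0.05 s, during which the arm holds its last target. There are 200 camera calls.

## Working session

There is one attempt and no reset: what is moved stays moved. The work goes in short steps, Python scripts to look and compute and a tool call to move; the robot and the scene stay as the last step left them, time stands still between calls to the robot, and variables do not carry over. Pictures are saved under pics/ and viewed, about 8 in all and at most 12, crops included, and the job is handed in when it is done.

Besides the shell and the picture viewer there is one more tool, called after "Request:" as name(argument=value, ...), one argument or row to a line, values as JSON. jog_arm: Moves the arm, as the interface text tells. Its arguments: {"type":"object","properties":{"increments":{"type":"array"},"force":{"type":"number"}},"required":["increments"]}

```bash
mkdir -p pics; cat > h.py <<'E'
import numpy as np, cv2
from workcell import readout, read_camera, bot, spotter
NAMES=["wheel_center","pawl_hinge","tab_top","nose_tip","peg0","cup","stand"]
def ray(c,uv):
    K=np.array([[c["fx"],0,c["cx"]],[0,c["fy"],c["cy"]],[0,0,1]])
    p=cv2.undistortPoints(np.array([[uv]],float),K,np.array(c["distortion"]))[0,0]
    return np.array([p[0],p[1],1.])
def at_z(c,uv,z):
    T=np.array(c["world_from_camera"]); d=T[:3,:3]@ray(c,uv); o=T[:3,3]
    return o+d*(z-o[2])/d[2]
def by_depth(c,uv):
    T=np.array(c["world_from_camera"]); u,v=int(round(uv[0])),int(round(uv[1]))
    d=c["range_z"][v,u]; return T[:3,:3]@(ray(c,uv)*d)+T[:3,3]
def cloud(c):
    K=np.array([[c["fx"],0,c["cx"]],[0,c["fy"],c["cy"]],[0,0,1]])
    g=np.stack(np.meshgrid(np.arange(512),np.arange(384)),-1).reshape(-1,1,2).astype(float)
    p=cv2.undistortPoints(g,K,np.array(c["distortion"])).reshape(384,512,2)
    z=c["range_z"]; T=np.array(c["world_from_camera"])
    P=np.dstack([p[...,0]*z,p[...,1]*z,z])
    return P@T[:3,:3].T+T[:3,3], z>0
E
python3 - <<'E'
from h import *
H={"wheel_center":.08,"pawl_hinge":.092,"tab_top":.155,"peg0":.125}
for n in ["scene","top"]:
    c=read_camera(n); cv2.imwrite(f"pics/{n}1.png",c["img"])
    print(n,np.round(np.array(c["world_from_camera"])[:3],3).tolist())
    for t in NAMES:
        for r in spotter.spot_point(c,t)[:6]:
            uv=r["location"]; print(t,round(r["p"],2),np.round(uv,0),np.round(at_z(c,uv,H.get(t,.08)),3),np.round(by_depth(c,uv),3))
print(readout.read_state())
E
```

```text
scene [[0.178, 0.544, -0.82, 1.761], [0.984, -0.114, 0.138, -0.209], [-0.018, -0.831, -0.555, 0.935]]
wheel_center 0.91 [234. 194.] [ 0.558 -0.083  0.08 ] [ 0.6   -0.087  0.11 ]
pawl_hinge 0.7 [278. 186.] [0.557 0.08  0.092] [0.436 0.109 0.007]
tab_top 0.57 [271. 170.] [0.546 0.054 0.155] [0.306 0.106 0.001]
nose_tip 0.6 [267. 198.] [0.606 0.028 0.08 ] [0.597 0.029 0.073]
nose_tip 0.25 [227. 201.] [ 0.597 -0.112  0.08 ] [ 0.6   -0.113  0.082]
peg0 0.97 [253. 178.] [ 0.539 -0.01   0.125] [ 0.542 -0.011  0.127]
peg0 0.9 [228. 171.] [ 0.475 -0.092  0.125] [ 0.274 -0.074 -0.002]
peg0 0.83 [209. 178.] [ 0.503 -0.166  0.125] [ 0.313 -0.16   0.002]
peg0 0.74 [228. 203.] [ 0.668 -0.115  0.125] [ 0.667 -0.115  0.125]
peg0 0.65 [204. 194.] [ 0.605 -0.19   0.125] [ 0.536 -0.188  0.077]
peg0 0.64 [256. 194.] [ 0.636 -0.017  0.125] [ 0.579 -0.008  0.084]
cup 0.72 [229. 196.] [ 0.567 -0.101  0.08 ] [ 0.607 -0.105  0.109]
stand 0.95 [231. 216.] [ 0.682 -0.112  0.08 ] [ 0.682 -0.112  0.08 ]
top [[0.021, -0.991, 0.132, 0.31], [-1.0, -0.02, 0.007, -0.008], [-0.004, -0.133, -0.991, 1.707]]
wheel_center
[... 1043 characters left out ...]
95  0.08 ] [ 0.558 -0.095  0.086]
{'time': 0.8, 'q': array([ 1.11906972e+00,  2.63852375e-01,  1.60398341e+00, -1.54210595e-05,
        1.27366152e+00, -3.68964473e-02]), 'joint_vel': array([ 1.76522610e-03, -3.56641532e-04, -5.17577944e-04,  1.10701844e-03,
       -8.67693127e-05, -1.38378990e-03]), 'joint_torque': array([ 1.35214581e-03, -5.14973223e+01, -3.67699850e+01,  1.47965325e-04,
        3.33892240e-04, -1.10058045e-05]), 'tool_pos': array([0.27205936, 0.61776254, 0.24532082]), 'tcp_rot': array([-1.37732042, -0.89850919,  0.89836231]), 'wrist_force': array([-0.28625352, -0.50705251,  0.17647533]), 'torque': array([-0.03113115,  0.0168947 ,  0.0160369 ]), 'width': 0.997799614411682}
```

```bash
python3 - <<'E'
from h import *
from scipy.spatial.transform import Rotation as R
from scipy.optimize import least_squares
s=readout.read_state(); print(np.round(R.from_rotvec(s["tcp_rot"]).as_matrix(),3).tolist())
a=cv2.imread("pics/scene1.png")[110:290,60:400]; b=cv2.imread("pics/top1.png")[120:300,110:450]
cv2.imwrite("pics/v1.png",np.vstack([cv2.resize(a,(566,300),interpolation=2),cv2.resize(b,(566,300),interpolation=2)]))
# disc/rim circle fits from depth, both cameras
for n in ["top","scene"]:
    c=read_camera(n); P,ok=cloud(c); print(c["fx"])
    for lo,hi,nm in [(.072,.088,"disc"),(.118,.132,"pegs")]:
        m=ok&(P[...,2]>lo)&(P[...,2]<hi)&(np.hypot(P[...,0]-.57,P[...,1]+.1)<.13)
        Q=P[m]; print(n,nm,len(Q),Q.mean(0).round(4),Q.min(0).round(3),Q.max(0).round(3))
        if nm=="disc":
            (x,y),r=cv2.minEnclosingCircle((Q[:,:2]*1000).astype(np.float32)); print("circ",x,y,r)
    red=(c["img"][...,2]>120)&(c["img"][...,1]<90)&(c["img"][...,0]<90)&ok&(np.hypot(P[...,0]-.55,P[...,1]-.06)<.1)
    Q=P[red]; print("red",len(Q)); print(Q[np.argsort(-Q[:,2])][::max(1,len(Q)//25)].round(3).tolist())
E
```

```text
[[0.403, 0.0, -0.915], [0.915, 0.0, 0.403], [0.0, -1.0, -0.0]]
423.54849724327374
top disc 2158 [ 0.5686 -0.0964  0.08  ] [ 0.443 -0.226  0.072] [0.699 0.027 0.088]
circ 569.8381958007812 -100.62200927734375 129.38607788085938
top pegs 85 [ 0.5768 -0.0972  0.1247] [ 0.471 -0.189  0.118] [ 0.672 -0.005  0.132]
red 35
[[0.534, -0.013, 0.13], [0.538, -0.009, 0.128], [0.535, -0.009, 0.124], [0.532, -0.009, 0.12], [0.587, 0.05, 0.104], [0.599, 0.065, 0.103], [0.588, 0.034, 0.102], [0.595, 0.05, 0.101], [0.591, 0.058, 0.101], [0.591, 0.073, 0.101], [0.603, 0.089, 0.1], [0.592, 0.054, 0.1], [0.599, 0.069, 0.1], [0.595, 0.069, 0.1], [0.591, 0.062, 0.099], [0.588, 0.046, 0.098], [0.592, 0.05, 0.098], [0.592, 0.039, 0.098], [0.592, 0.065, 0.098], [0.596, 0.062, 0.098], [0.588, 0.038, 0.097], [0.596, 0.035, 0.097], [0.596, 0.058, 0.096], [0.596, 0.046, 0.096], [0.6, 0.058, 0.095], [0.592, 0.069, 0.095], [0.593, 0.046, 0.095], [0.596, 0.066, 0.095], [0.593, 0.042, 0.094], [0.6, 0.062, 0.094], [0.589, 0.042, 0.094], [0.597, 0.043, 0.093], [0.596, 0.074, 0.093], [0.593, 0.035, 0.092], [0.598, 0.03
[... 413 characters left out ...]
, 0.078, 0.126], [0.537, 0.083, 0.121], [0.556, 0.082, 0.115], [0.558, 0.085, 0.112], [0.543, 0.089, 0.106], [0.611, 0.088, 0.104], [0.602, 0.082, 0.103], [0.551, 0.091, 0.102], [0.596, 0.088, 0.102], [0.605, 0.046, 0.102], [0.603, 0.043, 0.101], [0.604, 0.078, 0.101], [0.596, 0.041, 0.1], [0.596, 0.044, 0.1], [0.603, 0.053, 0.099], [0.607, 0.074, 0.099], [0.591, 0.031, 0.098], [0.597, 0.091, 0.098], [0.594, 0.052, 0.098], [0.599, 0.076, 0.098], [0.596, 0.062, 0.097], [0.594, 0.055, 0.097], [0.594, 0.03, 0.096], [0.596, 0.04, 0.096], [0.602, 0.072, 0.096], [0.592, 0.023, 0.096], [0.587, 0.094, 0.095], [0.592, 0.027, 0.095], [0.584, 0.028, 0.094], [0.585, 0.098, 0.089], [0.577, 0.074, 0.087]]
```

View pics/v1.png

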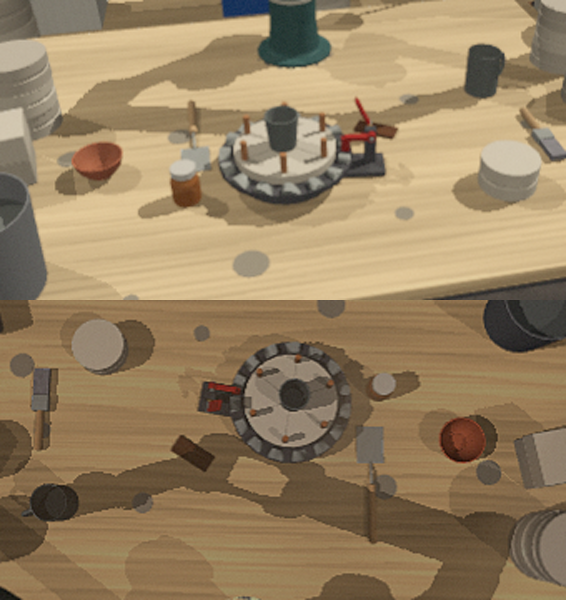

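```bash
cat >> h.py <<'E'
from scipy.spatial.transform import Rotation as R
def plan(target,zdir_deg=None,n=10,p0=None,step=1):
    """print n rows (tool axes) towards target TCP with tool z at world azimuth zdir_deg"""
    s=readout.read_state(); p=np.array(s["tool_pos"]); M=R.from_rotvec(s["tcp_rot"])
    zx=M.as_matrix()[:,2]; a=np.arctan2(zx[1],zx[0]); b=a if zdir_deg is None else np.radians(zdir_deg)
    def ori(th):
        z=np.array([np.cos(th),np.sin(th),0]); y=np.array([0,0,-1.]); return R.from_matrix(np.column_stack([np.cross(y,z),y,z]))
    print("now",p.round(4),"zdir",np.degrees(a).round(2),"F",np.round(s["wrist_force"],1),"t",s["time"],"w",round(s["width"],3))
    t=np.array(target); 
    for k in range(n):
        q=p+(t-p)/(n-k); w=ori(a+(b-a)*(k+1)/n)
        d=M.inv().apply(q-p); r=(M.inv()*w).as_rotvec()
        print([round(float(v),4) for v in d]+[round(float(v),3) for v in r]+[0]); p,M=q,w
E
python3 - <<'E'
from h import *
plan([.54,.02,.30],81.5,12)
E
```

```text
now [0.272  0.6178 0.2453] zdir 156.23 F [1.2 0.  0. ] t 0.9 w 1.001
[-0.0366, -0.0046, -0.0405, -0.0, 0.109, 0.0, 0]
[-0.032, -0.0046, -0.0442, 0.0, 0.109, 0.0, 0]
[-0.027, -0.0046, -0.0474, 0.0, 0.109, 0.0, 0]
[-0.0217, -0.0046, -0.0501, 0.0, 0.109, 0.0, 0]
[-0.0161, -0.0046, -0.0522, 0.0, 0.109, 0.0, 0]
[-0.0104, -0.0046, -0.0536, 0.0, 0.109, 0.0, 0]
[-0.0045, -0.0046, -0.0544, 0.0, 0.109, 0.0, 0]
[0.0014, -0.0046, -0.0546, 0.0, 0.109, 0.0, 0]
[0.0073, -0.0046, -0.0541, 0.0, 0.109, 0.0, 0]
[0.0132, -0.0046, -0.053, 0.0, 0.109, 0.0, 0]
[0.0188, -0.0046, -0.0512, 0.0, 0.109, 0.0, 0]
[0.0243, -0.0046, -0.0489, 0.0, 0.109, 0.0, 0]
```

Request:
jog_arm(
  increments=[
    [-0.037, -0.005, -0.04, 0, 0.11, 0, 0],
    [-0.032, -0.005, -0.044, 0, 0.11, 0, 0],
    [-0.027, -0.005, -0.047, 0, 0.11, 0, 0],
    [-0.022, -0.005, -0.05, 0, 0.11, 0, 0],
    [-0.016, -0.005, -0.052, 0, 0.11, 0, 0],
    [-0.01, -0.005, -0.054, 0, 0.11, 0, 0],
    [-0.005, -0.005, -0.054, 0, 0.11, 0, 0],
    [0.001, -0.005, -0.055, 0, 0.11, 0, 0],
    [0.007, -0.005, -0.054, 0, 0.11, 0, 0],
    [0.013, -0.005, -0.053, 0, 0.11, 0, 0],
  ],
  force=40,
)

```text
time: 2.15
tool_pos: [0.488, 0.1038, 0.2977]
tcp_rot: [-1.568, -0.027, 0.017]
wrist_force: [0.7, 0.0, 0.5]
width: 0.002
```

```bash
python3 - <<'E'
from h import *
plan([.54,.02,.30],81.5,8)
E
```

```text
now [0.488  0.1038 0.2977] zdir 91.6 F [0.7 0.  0.5] t 2.15 w 0.002
[0.0062, -0.0003, -0.0106, -0.002, 0.022, 0.007, 0]
[0.0064, -0.0003, -0.0105, 0.0, 0.022, 0.0, 0]
[0.0067, -0.0003, -0.0104, 0.0, 0.022, 0.0, 0]
[0.0069, -0.0003, -0.0102, 0.0, 0.022, 0.0, 0]
[0.0071, -0.0003, -0.0101, 0.0, 0.022, 0.0, 0]
[0.0073, -0.0003, -0.0099, 0.0, 0.022, 0.0, 0]
[0.0076, -0.0003, -0.0097, 0.0, 0.022, 0.0, 0]
[0.0078, -0.0003, -0.0096, 0.0, 0.022, 0.0, 0]
```

Request:
jog_arm(
  increments=[
    [0.013, 0, -0.02, -0.002, 0.044, 0.007, 0],
    [0.014, -0.001, -0.02, 0, 0.044, 0, 0],
    [0.014, 0, -0.02, 0, 0.044, 0, 0],
    [0.015, 0, -0.02, 0, 0.044, 0, 0],
    [0, 0, 0, 0, 0, 0, 0],
  ],
)

```text
time: 2.78
tool_pos: [0.5431, 0.0142, 0.3007]
tcp_rot: [-1.567, 0.125, -0.13]
wrist_force: [-0.1, -0.5, 0.7]
width: -0.001
```

```bash
cat > look.py <<'E'
from h import *
import sys
def fitwheel(c):
    H={"wheel_center":.08,"pawl_hinge":.092,"tab_top":.155,"nose_tip":.06}
    for t in H:
        for r in spotter.spot_point(c,t)[:2]:
            uv=r["location"]; print(t,round(r["p"],2),np.round(uv,0),np.round(at_z(c,uv,H[t]),4),np.round(by_depth(c,uv),3))
    pts=[]
    for r in spotter.spot_point(c,"peg0"):
        if r["p"]>.3:
            q=at_z(c,r["location"],.125)[:2]; pts.append(q)
            d=q-np.array([.57,-.1005]); print("peg",round(r["p"],2),np.round(r["location"]),q.round(4),"r",np.hypot(*d).round(4),"ang",np.degrees(np.arctan2(d[1],d[0])).round(2))
    return pts
if __name__=="__main__":
    n=sys.argv[1]; c=read_camera(n); cv2.imwrite(f"pics/{sys.argv[2]}.png",c["img"]); print(n,np.array(c["world_from_camera"])[:3].round(3).tolist()); fitwheel(c)
E
python3 look.py wrist w1; python3 look.py top t2
python3 -c "
from h import *
plan([.54,.02,.3],81.5,1)"
```

```text
wrist [[0.987, -0.156, -0.044, 0.555], [-0.162, -0.944, -0.288, 0.088], [0.003, 0.291, -0.957, 0.429]]
wheel_center 0.6 [280. 241.] [ 0.5676 -0.1001  0.08  ] [ 0.565 -0.069  0.138]
tab_top 0.77 [250. 134.] [0.55  0.062 0.155] [0.55  0.062 0.153]
nose_tip 0.56 [284. 146.] [0.5916 0.0294 0.06  ] [0.588 0.036 0.098]
peg 0.92 [331. 192.] [ 0.6337 -0.0223] r 0.1009 ang 50.83
peg 0.91 [362. 252.] [ 0.6664 -0.1099] r 0.0969 ang -5.54
peg 0.82 [212. 257.] [ 0.4773 -0.0846] r 0.094 ang 170.25
peg 0.7 [249. 194.] [ 0.5378 -0.0087] r 0.0973 ang 109.31
peg 0.65 [251. 308.] [ 0.5129 -0.1708] r 0.0905 ang -129.1
top [[0.021, -0.991, 0.132, 0.31], [-1.0, -0.02, 0.007, -0.008], [-0.004, -0.133, -0.991, 1.707]]
wheel_center 0.9 [285. 179.] [ 0.5753 -0.1014  0.08  ] [ 0.574 -0.101  0.087]
pawl_hinge 0.86 [235. 186.] [0.541  0.0922 0.092 ] [0.539 0.091 0.108]
pawl_hinge 0.29 [304. 191.] [ 0.5265 -0.1758  0.092 ] [ 0.529 -0.178  0.074]
tab_top 0.62 [240. 180.] [0.5534 0.0681 0.155 ] [0.555 0.069 0.142]
nose_tip 0.41 [327. 231.] [ 0.377  -0.2672  0.06  ] [ 0.38  -0.278 -0.008]
peg 0.86 [282. 201.] [ 0.4833 -0.0893] r 0.0874 ang 172.66
peg 0.77 [266. 165.] [ 0.6195 -0.0242] r 0.091 ang 57.03
peg 0.75 [310. 173.] [ 0.5924 -0.1934] r 0.0956 ang -76.45
peg 0.69 [262. 186.] [ 0.5379 -0.0128] r 0.0933 ang 110.08
peg 0.67 [307. 193.] [ 0.5155 -0.1821] r 0.0982 ang -123.74
peg 0.61 [290. 156.] [ 0.6557 -0.1156] r 0.0871 ang -10.0
now [0.5425 0.0156 0.3007] zdir 80.87 F [ 0.1  0.  -0.3] t 3.375 w -0.002
[-0.0032, 0.0007, 0.0039, -0.001, -0.011, 0.003, 0]
```

View pics/w1.png

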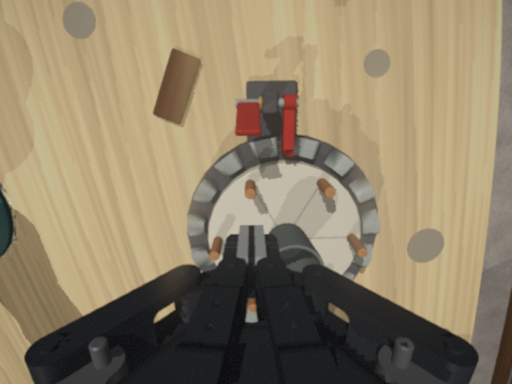

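```bash
python3 - <<'E'
from h import *
plan([.543,.028,.144],80,5)
E
```

```text
now [0.5425 0.0156 0.3007] zdir 80.87 F [ 0.1  0.  -0.3] t 3.375 w -0.002
[-0.0004, 0.0314, 0.0024, -0.001, 0.003, 0.003, 0]
[-0.0003, 0.0313, 0.0025, 0.0, 0.003, 0.0, 0]
[-0.0003, 0.0313, 0.0025, 0.0, 0.003, 0.0, 0]
[-0.0003, 0.0313, 0.0025, 0.0, 0.003, 0.0, 0]
[-0.0003, 0.0313, 0.0025, 0.0, 0.003, 0.0, 0]
```

Request:
jog_arm(
  increments=[
    [0, 0.031, 0.0025, -0.001, 0.003, 0.003, 0],
    [0, 0.031, 0.0025, 0, 0.003, 0, 0],
    [0, 0.031, 0.0025, 0, 0.003, 0, 0],
    [0, 0.031, 0.0025, 0, 0.003, 0, 0],
    [0, 0.025, 0.0025, 0, 0.003, 0, 0],
    [0, 0, 0, 0, 0, 0, 0],
    [0, 0, 0, 0, 0, 0, 0],
  ],
)

```text
time: 4.25
tool_pos: [0.5469, 0.0286, 0.1504]
tcp_rot: [-1.566, 0.133, -0.141]
wrist_force: [-0.2, -0.8, 1.3]
width: -0.001
```

```bash
python3 - <<'E'
from h import *
plan([.543,.028,.144],80,1)
c=read_camera("wrist"); d=read_camera("scene")
cv2.imwrite("pics/v2.png",np.hstack([c["img"][20:300,110:410],cv2.resize(d["img"][130:237,200:315],(300,280),interpolation=2)]))
E
```

```text
now [0.5469 0.0286 0.1504] zdir 80.03 F [-0.2 -0.8  1.3] t 4.25 w -0.001
[-0.0037, 0.0064, -0.0013, -0.001, 0.0, 0.005, 0]
```

View pics/v2.png

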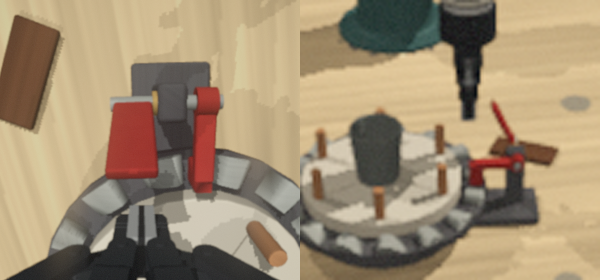

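Request:
jog_arm(
  increments=[
    [-0.004, 0.008, 0, -0.001, 0, 0.005, 0],
    [0, 0, 0.006, 0, 0, 0, 0],
    [0, 0, 0.006, 0, 0, 0, 0],
    [0, 0, 0.006, 0, 0, 0, 0],
    [0, 0, 0.006, 0, 0, 0, 0],
    [0, 0, 0.006, 0, 0, 0, 0],
  ],
)

```text
time: 5.1
tool_pos: [0.5502, 0.0596, 0.1455]
tcp_rot: [-1.568, 0.133, -0.141]
wrist_force: [-0.3, -2.1, 2.0]
width: 0.003
```

Request:
jog_arm(
  increments=[
    [0, 0, 0.006, 0, 0, 0, 0],
    [0, 0, 0.006, 0, 0, 0, 0],
    [0, 0, 0.005, 0, 0, 0, 0],
  ],
)

```text
time: 5.48
tool_pos: [0.5534, 0.0776, 0.1456]
tcp_rot: [-1.568, 0.133, -0.141]
wrist_force: [-1.3, -2.9, 2.0]
width: 0.0
```

```bash
python3 - <<'E'
from h import *
plan([.543,.028,.144],80,1)
c=read_camera("wrist"); d=read_camera("scene")
cv2.imwrite("pics/v3.png",np.hstack([c["img"][20:300,110:410],cv2.resize(d["img"][130:237,200:315],(300,280),interpolation=2)]))
p=np.array(readout.read_state()["tool_pos"])[:2]-[.5217,-.092]; print("t",p@[.174,.985])
E
```

```text
now [0.5534 0.0776 0.1456] zdir 80.03 F [-1.3 -2.9  2. ] t 5.475 w 0.0
[-0.0016, 0.0017, -0.0506, 0.002, 0.001, 0.005, 0]
t 0.17286310141073874
```

View pics/v3.png

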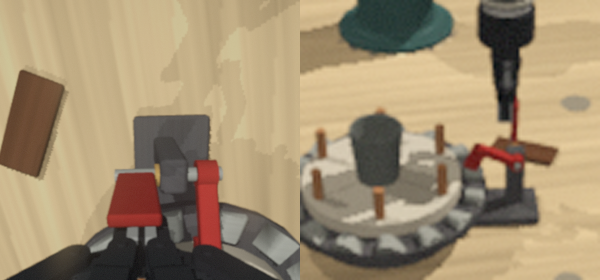

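Request:
jog_arm(
  increments=[
    [0, 0.001, 0.004, 0, 0, 0, 0],
    [0, 0.001, 0.004, 0, 0, 0, 0],
    [0, 0, 0, 0, 0, 0, 0],
    [0, 0, 0, 0, 0, 0, 0],
  ],
)

```text
time: 6.08
tool_pos: [0.555, 0.086, 0.1437]
tcp_rot: [-1.568, 0.132, -0.141]
wrist_force: [-0.2, -2.5, 2.7]
width: 0.002
```

```bash
cat > pawl.py <<'E'
from h import *
import sys
# estimate pawl angle from red cloud: tab plate points & arm points in stand frame
def pawl(n):
    c=read_camera(n); P,ok=cloud(c); im=c["img"].astype(int)
    C=np.array([.57,-.1005]); o=np.array([np.cos(np.radians(80)),np.sin(np.radians(80))]); l=np.array([-o[1],o[0]])
    t=(P[...,:2]-C)@o; s=(P[...,:2]-C)@l; z=P[...,2]
    red=ok&(im[...,2]>90)&(im[...,1]<.45*im[...,2])&(im[...,0]<.45*im[...,2])&(z>.05)&(t>.1)&(t<.26)
    for nm,m in [("tab",red&(abs(s-.049)<.016)&(z>.105)),("arm",red&(abs(s)<.012)&(t<.18))]:
        if m.sum()<8: print(n,nm,"few",m.sum()); continue
        Q=np.column_stack([t[m],z[m]]); v=np.linalg.svd(Q-Q.mean(0))[2][0]
        a=np.degrees(np.arctan2(v[0],v[1])) if nm=="tab" else np.degrees(np.arctan2(-v[1],v[0]))
        print(n,nm,m.sum(),Q.mean(0).round(3),Q.min(0).round(3),Q.max(0).round(3),"dir deg",round((a+90)%180-90,1),"s",s[m].mean().round(3))
if __name__=="__main__":
    for n in sys.argv[1:]: pawl(n)
E
python3 pawl.py wrist scene top; python3 -c "
from h import *
plan([.543,.028,.144],80,1)"
```

```text
wrist tab 1406 [0.202 0.149] [0.193 0.105] [0.206 0.161] dir deg 8.5 s 0.051
wrist arm 900 [0.169 0.113] [0.156 0.097] [0.18  0.124] dir deg 38.9 s 0.002
scene tab 24 [0.195 0.139] [0.188 0.107] [0.203 0.163] dir deg 13.1 s 0.041
scene arm 74 [0.147 0.118] [0.122 0.1  ] [0.178 0.135] dir deg 10.3 s -0.004
top tab few 0
top arm few 0
now [0.5549 0.0859 0.1436] zdir 80.04 F [-0.2 -1.2  2.4] t 6.225 w -0.001
[-0.0017, -0.0003, -0.0591, 0.001, 0.001, 0.006, 0]
```

Request:
jog_arm(
  increments=[
    [0, 0, -0.012, 0, 0, 0, 0],
    [0, 0, -0.02, 0, 0, 0, 0],
    [0, -0.035, -0.01, 0, 0, 0, 0],
    [0, -0.035, -0.01, 0, 0, 0, 0],
    [0, 0, 0, 0, 0, 0, 0],
  ],
)

```text
time: 6.85
tool_pos: [0.5433, 0.0299, 0.213]
tcp_rot: [-1.568, 0.136, -0.14]
wrist_force: [0.2, 0.3, 0.3]
width: -0.001
```

```bash
cat > ang.py <<'E'
from h import *
from scipy.optimize import least_squares
import sys
def ang(n):
    c=read_camera(n); q=np.array([at_z(c,r["location"],.125)[:2] for r in spotter.spot_point(c,"peg0") if r["p"]>.3])
    q=q[abs(np.hypot(*(q-[.57,-.1005]).T)-.095)<.02]
    def f(x):
        d=q-x[:2]; a=np.arctan2(d[:,1],d[:,0])-x[2]; k=np.round(a/(np.pi/3))*np.pi/3+x[2]
        return np.r_[(d-.095*np.column_stack([np.cos(k),np.sin(k)])).ravel(), .5*(x[:2]-[.57,-.1005])]
    b=min((least_squares(f,[.57,-.1005,np.radians(a)],loss="soft_l1",f_scale=.004) for a in (5,25,50)),key=lambda r:r.cost)
    print(n,len(q),"center",b.x[:2].round(4),"pegs mod60 deg",round(np.degrees(b.x[2])%60,2),"rms mm",round(1e3*np.sqrt(np.mean(b.fun**2)),1))
for n in sys.argv[1:]: ang(n)
E
python3 ang.py wrist scene top; python3 -c "
from h import *
plan([.465,-.112,.21],68,5)"
```

```text
wrist 3 center [ 0.5735 -0.0962] pegs mod60 deg 51.57 rms mm 1.5
scene 5 center [ 0.5712 -0.1011] pegs mod60 deg 49.13 rms mm 4.1
top 5 center [ 0.5727 -0.1028] pegs mod60 deg 52.08 rms mm 2.2
now [0.5405 0.0316 0.2082] zdir 80.06 F [-0.2  0.4 -0.6] t 7.15 w -0.0
[-0.0099, -0.0002, -0.0309, 0.003, 0.042, -0.006, 0]
[-0.0086, -0.0004, -0.0313, 0.0, 0.042, 0.0, 0]
[-0.0073, -0.0004, -0.0316, 0.0, 0.042, 0.0, 0]
[-0.0059, -0.0004, -0.0319, 0.0, 0.042, 0.0, 0]
[-0.0046, -0.0004, -0.0321, 0.0, 0.042, 0.0, 0]
```

Request:
jog_arm(
  increments=[
    [-0.01, -0.002, -0.031, 0.003, 0.042, -0.006, 0],
    [-0.009, -0.002, -0.031, 0, 0.042, 0, 0],
    [-0.007, 0, -0.032, 0, 0.042, 0, 0],
    [-0.006, 0, -0.032, 0, 0.042, 0, 0],
    [-0.005, 0, -0.032, 0, 0.042, 0, 0],
    [0, 0, 0, 0, 0, 0, 0],
    [0, 0, 0, 0, 0, 0, 0],
  ],
)

```text
time: 8.02
tool_pos: [0.4595, -0.1125, 0.205]
tcp_rot: [-1.548, 0.311, -0.292]
wrist_force: [0.3, -0.2, 0.0]
width: -0.0
```

```bash
python3 ang.py wrist; python3 -c "
from h import *
plan([.465,-.112,.114],68,4)
c=read_camera('wrist'); d=read_camera('scene')
cv2.imwrite('pics/v4.png',np.hstack([c['img'][20:300,110:410],cv2.resize(d['img'][130:237,170:285],(300,280),interpolation=2)]))"
```

```text
wrist 6 center [ 0.5725 -0.0979] pegs mod60 deg 51.5 rms mm 1.4
now [ 0.4597 -0.1123  0.2051] zdir 68.04 F [0.2 0.3 0.3] t 8.125 w 0.001
[0.0015, 0.0228, 0.0006, 0.001, 0.0, -0.012, 0]
[0.0012, 0.0228, 0.0006, 0.0, 0.0, 0.0, 0]
[0.0012, 0.0228, 0.0006, 0.0, 0.0, 0.0, 0]
[0.0012, 0.0228, 0.0006, 0.0, 0.0, 0.0, 0]
```

View pics/v4.png

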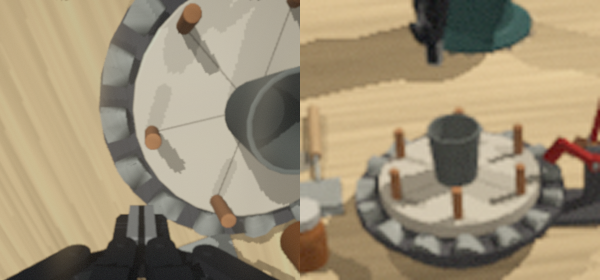

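Request:
jog_arm(
  increments=[
    [0.002, 0.026, 0, 0.001, 0, -0.012, 0],
    [0.002, 0.026, 0, 0, 0, 0, 0],
    [0.002, 0.026, 0, 0, 0, 0, 0],
    [0.001, 0.014, 0, 0, 0, 0, 0],
    [0, 0, 0, 0, 0, 0, 0],
    [0, 0, 0, 0, 0, 0, 0],
  ],
)

```text
time: 8.98
tool_pos: [0.4704, -0.1125, 0.1133]
tcp_rot: [-1.551, 0.291, -0.301]
wrist_force: [-0.2, 0.2, -0.4]
width: -0.001
```

```bash
python3 -c "
from h import *
plan([.4718,-.1006,.112],68,1)
plan([.4857,-.0636,.112],68,1)"
```

```text
now [ 0.4704 -0.1125  0.1133] zdir 68.41 F [-0.2  0.2 -0.4] t 8.975 w -0.001
[-0.0031, 0.0013, 0.0116, -0.001, 0.007, 0.006, 0]
now [ 0.4704 -0.1125  0.1133] zdir 68.41 F [-0.2  0.2 -0.4] t 8.975 w -0.001
[-0.0038, 0.0014, 0.0511, -0.001, 0.007, 0.006, 0]
```

Request:
jog_arm(
  increments=[
    [-0.003, 0, 0.004, 0, 0.007, 0.006, 0],
    [0, 0, 0.004, 0, 0, 0, 0],
    [0, 0, 0.005, 0, 0, 0, 0],
    [0, 0, 0.005, 0, 0, 0, 0],
    [0, 0, 0.005, 0, 0, 0, 0],
    [0, 0, 0.005, 0, 0, 0, 0],
    [0, 0, 0.005, 0, 0, 0, 0],
    [0, 0, 0.005, 0, 0, 0, 0],
    [0, 0, 0, 0, 0, 0, 0],
  ],
)

```text
time: 10.1
tool_pos: [0.4831, -0.0741, 0.1155]
tcp_rot: [-1.55, 0.3, -0.302]
wrist_force: [-0.5, 0.3, 0.9]
width: -0.004
```

```bash
python3 ang.py wrist top scene;python3 pawl.py scene; python3 -c "
from h import *
plan([.4857,-.0636,.112],68,1)"
```

```text
wrist 2 center [ 0.5724 -0.0984] pegs mod60 deg 32.61 rms mm 0.8
top 6 center [ 0.5723 -0.0992] pegs mod60 deg 30.04 rms mm 7.6
scene 6 center [ 0.5746 -0.0968] pegs mod60 deg 35.37 rms mm 9.6
scene tab 31 [0.195 0.138] [0.188 0.11 ] [0.202 0.162] dir deg 12.5 s 0.041
scene arm 73 [0.148 0.118] [0.122 0.096] [0.179 0.136] dir deg 13.5 s -0.003
now [ 0.4824 -0.0747  0.1154] zdir 67.99 F [ 0.3 -0.1  0.3] t 10.45 w 0.001
[-0.0011, 0.0033, 0.0116, 0.001, -0.0, 0.001, 0]
```

Request:
jog_arm(
  increments=[
    [0, 0.001, 0.004, 0, 0, 0, 0],
    [0, 0.001, 0.004, 0, 0, 0, 0],
    [0, 0, 0, 0, 0, 0, 0],
  ],
)

```text
time: 10.82
tool_pos: [0.4857, -0.0674, 0.1135]
tcp_rot: [-1.551, 0.301, -0.303]
wrist_force: [-0.7, 0.4, -0.6]
width: -0.0
```

```bash
python3 ang.py wrist top scene; python3 -c "
from h import *
plan([.4857,-.0636,.112],68,1)
c=read_camera('wrist'); d=read_camera('scene')
cv2.imwrite('pics/v5.png',np.hstack([c['img'][20:300,110:410],cv2.resize(d['img'][130:237,170:285],(300,280),interpolation=2)]))"
```

```text
wrist 2 center [ 0.5711 -0.0984] pegs mod60 deg 28.19 rms mm 0.6
top 6 center [ 0.5704 -0.1014] pegs mod60 deg 26.3 rms mm 5.3
scene 6 center [ 0.5722 -0.0987] pegs mod60 deg 32.53 rms mm 6.1
now [ 0.4855 -0.0678  0.1136] zdir 67.96 F [ 0.8 -0.2 -1.1] t 11.125 w -0.002
[-0.0014, 0.0016, 0.004, 0.002, -0.001, 0.001, 0]
```

View pics/v5.png

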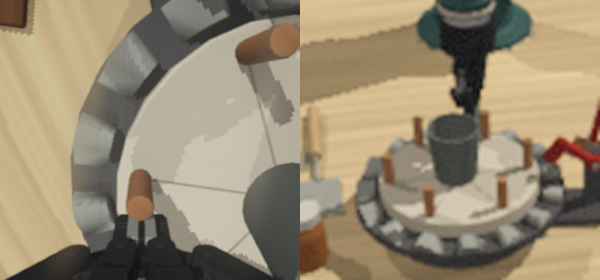

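Request:
jog_arm(
  increments=[
    [0, 0, -0.015, 0, 0, 0, 0],
    [0, 0, -0.02, 0, 0, 0, 0],
    [-0.002, -0.03, -0.01, 0, 0, 0, 0],
    [-0.003, -0.03, 0, 0, 0, 0, 0],
    [-0.003, -0.03, 0, 0, 0, 0, 0],
    [0, 0, 0, 0, 0, 0, 0],
    [0, 0, 0, 0, 0, 0, 0],
  ],
)

```text
time: 12.1
tool_pos: [0.4569, -0.1119, 0.2044]
tcp_rot: [-1.553, 0.305, -0.301]
wrist_force: [-0.5, 0.1, -0.6]
width: -0.003
```

```bash
python3 ang.py wrist wrist top scene; python3 -c "
from h import *
plan([.557,.115,.24],80,6)"
```

```text
wrist 5 center [ 0.5732 -0.0978] pegs mod60 deg 29.15 rms mm 1.1
wrist 5 center [ 0.5729 -0.0982] pegs mod60 deg 29.43 rms mm 0.7
top 5 center [ 0.5733 -0.102 ] pegs mod60 deg 25.2 rms mm 3.8
scene 4 center [ 0.5704 -0.0976] pegs mod60 deg 28.58 rms mm 7.1
now [ 0.4574 -0.1114  0.2045] zdir 67.91 F [-1.2  0.5  0.3] t 12.5 w 0.001
[0.0012, -0.0061, 0.0412, 0.004, -0.035, -0.002, 0]
[0.0026, -0.0059, 0.0411, 0.0, -0.035, 0.0, 0]
[0.0041, -0.0059, 0.041, 0.0, -0.035, 0.0, 0]
[0.0055, -0.0059, 0.0409, 0.0, -0.035, 0.0, 0]
[0.007, -0.0059, 0.0406, 0.0, -0.035, 0.0, 0]
[0.0084, -0.0059, 0.0404, 0.0, -0.035, 0.0, 0]
```

Request:
jog_arm(
  increments=[
    [0.001, -0.006, 0.045, 0.004, -0.035, -0.002, 0],
    [0.003, -0.006, 0.045, 0, -0.035, 0, 0],
    [0.004, -0.006, 0.045, 0, -0.035, 0, 0],
    [0.005, -0.006, 0.045, 0, -0.035, 0, 0],
    [0.007, -0.006, 0.045, 0, -0.035, 0, 0],
    [0.008, -0.006, 0.045, 0, -0.035, 0, 0],
    [0, 0, 0, 0, 0, 0, 0],
    [0, 0, 0, 0, 0, 0, 0],
  ],
)

```text
time: 13.5
tool_pos: [0.5659, 0.1466, 0.2386]
tcp_rot: [-1.568, 0.135, -0.131]
wrist_force: [-0.4, -0.7, 1.0]
width: 0.002
```

```bash
python3 pawl.py wrist; python3 -c "
from h import *
plan([.563,.1424,.154],80,4)
c=read_camera('wrist'); d=read_camera('scene')
cv2.imwrite('pics/v6.png',np.hstack([c['img'][90:384,110:410],cv2.resize(d['img'][130:237,200:315],(300,294),interpolation=2)]))"
```

```text
wrist tab few 0
wrist arm 334 [0.169 0.114] [0.157 0.103] [0.18  0.124] dir deg 37.9 s 0.002
now [0.5659 0.1465 0.2387] zdir 80.26 F [ 0.5  0.3 -0.2] t 13.55 w -0.005
[-0.0005, 0.0212, -0.0011, 0.001, 0.001, -0.002, 0]
[-0.0005, 0.0212, -0.0011, 0.0, 0.001, 0.0, 0]
[-0.0005, 0.0212, -0.0011, 0.0, 0.001, 0.0, 0]
[-0.0005, 0.0212, -0.0011, 0.0, 0.001, 0.0, 0]
```

View pics/v6.png

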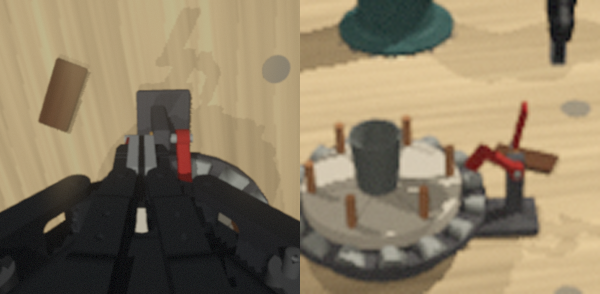

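Request:
jog_arm(
  increments=[
    [-0.001, 0.022, 0, 0.001, 0, -0.002, 0],
    [-0.001, 0.022, 0, 0, 0, 0, 0],
    [0, 0.022, 0, 0, 0, 0, 0],
    [0, 0.02, 0, 0, 0, 0, 0],
    [0, 0, 0, 0, 0, 0, 0],
    [0, 0, 0, 0, 0, 0, 0],
  ],
)

```text
time: 14.4
tool_pos: [0.5632, 0.1394, 0.1523]
tcp_rot: [-1.567, 0.14, -0.143]
wrist_force: [0.6, -1.0, 0.6]
width: 0.003
```

```bash
python3 -c "
from h import *
plan([.563,.1424,.154],80,1)
p=np.array(readout.read_state()['tool_pos'])[:2]-[.5217,-.092]; print('t',p@[.174,.985],'s',.0+p@[-.985,.174])"
```

```text
now [0.5632 0.1394 0.1523] zdir 79.66 F [ 0.6 -1.   0.6] t 14.4 w 0.003
[-0.0007, -0.0017, 0.0029, 0.0, -0.006, 0.002, 0]
t 0.23518287746349506 s -0.0005849174843335906
```

Request:
jog_arm(
  increments=[
    [0, 0, -0.006, 0, 0, 0, 0],
    [0, 0, -0.006, 0, 0, 0, 0],
    [0, 0, -0.006, 0, 0, 0, 0],
    [0, 0, -0.006, 0, 0, 0, 0],
    [0, 0, -0.006, 0, 0, 0, 0],
    [0, 0, -0.006, 0, 0, 0, 0],
    [0, 0, -0.005, 0, 0, 0, 0],
  ],
)

```text
time: 15.28
tool_pos: [0.5581, 0.0976, 0.1565]
tcp_rot: [-1.563, 0.135, -0.15]
wrist_force: [0.4, 2.6, -0.5]
width: -0.002
```

Request:
jog_arm(
  increments=[
    [0, 0, -0.003, 0, 0, 0, 0],
    [0, 0, -0.003, 0, 0, 0, 0],
  ],
)

```text
time: 15.52
tool_pos: [0.5569, 0.0912, 0.156]
tcp_rot: [-1.563, 0.135, -0.15]
wrist_force: [0.8, 2.3, -0.8]
width: -0.001
```

```bash
cat > st.py <<'E'
from h import *
plan([.563,.1424,.154],80,1)
p=np.array(readout.read_state()['tool_pos'])[:2]-[.5217,-.092]; print('t',p@[.174,.985])
E
python3 st.py; python3 pawl.py wrist scene
```

```text
now [0.5569 0.0912 0.156 ] zdir 79.62 F [ 0.8  2.3 -0.8] t 15.525 w -0.001
[-0.0032, 0.0021, 0.0514, -0.004, -0.007, 0.009, 0]
t 0.18658916559761912
wrist tab 377 [0.185 0.112] [0.181 0.105] [0.188 0.125] dir deg -16.0 s 0.053
wrist arm 859 [0.163 0.101] [0.138 0.069] [0.18  0.106] dir deg 1.0 s 0.003
scene tab 12 [0.175 0.139] [0.169 0.106] [0.185 0.16 ] dir deg -16.0 s 0.043
scene arm 77 [0.146 0.097] [0.122 0.075] [0.179 0.108] dir deg -11.4 s -0.003
```

Tab leans about 16° inward now (25° is home); continue slowly until the force rises.

Request:
jog_arm(
  increments=[
    [0, 0.001, -0.003, 0, 0, 0, 0],
    [0, 0.001, -0.003, 0, 0, 0, 0],
  ],
)

```text
time: 15.88
tool_pos: [0.5558, 0.085, 0.1543]
tcp_rot: [-1.563, 0.135, -0.149]
wrist_force: [0.2, 2.0, 0.6]
width: -0.0
```

Request:
jog_arm(
  increments=[
    [0, 0, -0.002, 0, 0, 0, 0],
    [0, 0, -0.002, 0, 0, 0, 0],
  ],
)

```text
time: 16.12
tool_pos: [0.5551, 0.0816, 0.154]
tcp_rot: [-1.561, 0.135, -0.15]
wrist_force: [1.9, 8.1, -1.0]
width: -0.005
```

```bash
python3 st.py; python3 pawl.py wrist scene
```

```text
now [0.5551 0.0816 0.154 ] zdir 79.6 F [ 1.9  8.1 -1. ] t 16.125 w -0.005
[-0.0032, 0.0003, 0.0612, -0.006, -0.007, 0.009, 0]
t 0.1768215401523144
wrist tab 719 [0.18  0.114] [0.173 0.105] [0.186 0.128] dir deg -25.8 s 0.052
wrist arm 1140 [0.156 0.096] [0.129 0.06 ] [0.18  0.099] dir deg -9.5 s 0.003
scene tab 15 [0.171 0.13 ] [0.159 0.106] [0.181 0.158] dir deg -24.6 s 0.044
scene arm 76 [0.147 0.09 ] [0.125 0.065] [0.179 0.102] dir deg -21.2 s -0.003
```

Request:
jog_arm(
  increments=[
    [0, 0, -0.002, 0, 0, 0, 0],
    [0, 0, -0.002, 0, 0, 0, 0],
    [0, 0, -0.001, 0, 0, 0, 0],
  ],
)

```text
time: 16.6
tool_pos: [0.5551, 0.0817, 0.1541]
tcp_rot: [-1.551, 0.135, -0.152]
wrist_force: [1.0, 4.9, -0.4]
width: -0.001
```

```bash
python3 st.py; python3 pawl.py wrist scene; python3 ang.py top scene wrist
```

```text
now [0.5551 0.0817 0.1541] zdir 79.52 F [ 1.   4.9 -0.4] t 16.6 w -0.001
[-0.0033, 0.001, 0.0612, -0.016, -0.009, 0.01, 0]
t 0.17686198300620398
wrist tab 694 [0.18  0.114] [0.173 0.105] [0.186 0.128] dir deg -25.6 s 0.052
wrist arm 1119 [0.156 0.096] [0.129 0.059] [0.18  0.099] dir deg -9.8 s 0.003
scene tab 15 [0.171 0.13 ] [0.159 0.108] [0.181 0.156] dir deg -25.6 s 0.044
scene arm 73 [0.146 0.09 ] [0.125 0.062] [0.179 0.102] dir deg -24.4 s -0.004
top 6 center [ 0.573  -0.1016] pegs mod60 deg 25.02 rms mm 4.5
scene 6 center [ 0.5709 -0.0993] pegs mod60 deg 29.25 rms mm 8.6Traceback (most recent call last):
  File "ang.py", line 12, in <module>
    for n in sys.argv[1:]: ang(n)
                           ~~~^^^
  File "ang.py", line 6, in ang
    q=q[abs(np.hypot(*(q-[.57,-.1005]).T)-.095)<.02]
                       ~^~~~~~~~~~~~~
ValueError: operands could not be broadcast together with shapes (0,) (2,)
```

Request:
jog_arm(
  increments=[
    [0, 0, -0.006, 0, 0, 0, 0],
    [0, 0, -0.006, 0, 0, 0, 0],
  ],
)

```text
time: 17.25
tool_pos: [0.5551, 0.0802, 0.1543]
tcp_rot: [-1.53, 0.135, -0.158]
wrist_force: [3.8, 23.2, -2.9]
width: 0.004
```

```bash
python3 st.py; python3 pawl.py wrist
```

```text
now [0.5551 0.0802 0.1543] zdir 79.26 F [ 3.8 23.2 -2.9] t 17.25 w 0.004
[-0.0038, 0.0026, 0.0625, -0.037, -0.013, 0.012, 0]
t 0.1754696141750456
wrist tab 708 [0.18  0.114] [0.172 0.105] [0.185 0.129] dir deg -25.9 s 0.052
wrist arm 1127 [0.156 0.095] [0.129 0.058] [0.18  0.099] dir deg -9.9 s 0.003
```

Firm stop, 23 N, tab at −25.9°: home. Retreat outward and up, then verify.

Request:
jog_arm(
  increments=[
    [0, 0, 0.012, 0, 0, 0, 0],
    [0, 0, 0.02, 0.03, 0.01, 0, 0],
    [0, 0, 0.02, 0, 0, 0, 0],
    [0, -0.03, 0, 0, 0, 0, 0],
    [0, -0.04, -0.01, 0, 0, 0, 0],
    [0, -0.04, -0.05, 0, 0, 0, 0],
    [0, -0.02, -0.05, 0, 0, 0, 0],
    [0, 0, -0.05, 0, 0, 0, 0],
    [0, 0, 0, 0, 0, 0, 0],
    [0, 0, 0, 0, 0, 0, 0],
  ],
)

```text
time: 18.55
tool_pos: [0.5316, -0.0321, 0.2797]
tcp_rot: [-1.504, 0.138, -0.164]
wrist_force: [-0.6, -0.0, 0.1]
width: -0.002
```

```bash
python3 st.py; python3 pawl.py wrist scene; python3 ang.py wrist wrist top; python3 -c "
from h import *
c=read_camera('wrist'); d=read_camera('scene')
cv2.imwrite('pics/v7.png',np.hstack([c['img'][60:360,110:410],cv2.resize(d['img'][130:237,190:305],(300,300),interpolation=2)]))"
```

```text
now [ 0.5316 -0.0321  0.2797] zdir 78.9 F [-0.6 -0.   0.1] t 18.55 w -0.002
[-0.0042, 0.1366, 0.169, -0.063, -0.02, 0.011, 0]
t 0.06077399792374698
wrist tab 565 [0.168 0.139] [0.156 0.105] [0.185 0.158] dir deg -27.6 s 0.05
wrist arm 611 [0.153 0.097] [0.126 0.078] [0.18 0.1 ] dir deg -2.9 s 0.002
scene tab 17 [0.17  0.132] [0.159 0.109] [0.181 0.157] dir deg -24.7 s 0.045
scene arm 68 [0.147 0.091] [0.125 0.067] [0.179 0.102] dir deg -20.2 s -0.003
wrist 4 center [ 0.5724 -0.0996] pegs mod60 deg 28.28 rms mm 1.0
wrist 4 center [ 0.5732 -0.0985] pegs mod60 deg 29.97 rms mm 1.8
top 6 center [ 0.571  -0.1029] pegs mod60 deg 30.35 rms mm 4.6
```

View pics/v7.png

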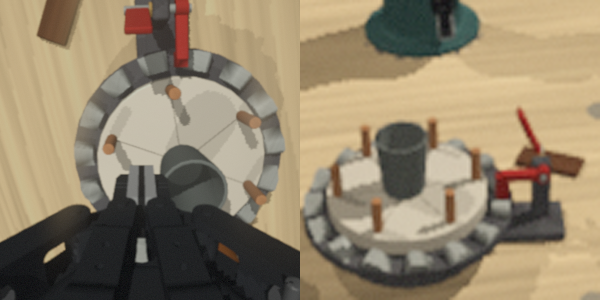

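```bash
python3 -c "
from workcell import bot
print(bot.finish_job())"
```

```text
the job is handed in; nothing more can be done
None
```

I lifted the pawl, turned the wheel one notch backward, pressed the pawl back down and handed the job in. No verdict was reported. It took about 19 s of the 64 s allowed.

- **Lift:** With closed fingertips I pushed the tab outward until the pawl stood at about 0.6 rad. The wheel had not moved by then.
- **Turn:** I pushed one peg on the robot's side clockwise. The wrist camera then showed the wheel 22° back (about −0.39 rad).
- **Press down:** I pushed the tab inward until it hit a firm stop, at up to about 23 N wrist force (the limit is 35 N).

**Last checks**
- **Pawl:** The tab leaned about 25–26° inward at the stop and 25–28° after I backed away; home is 25°.
- **Wheel:** The wrist camera puts it 21.5–23° back, against a nominal 24°. That is −0.38 to −0.40 rad, inside the −0.519 to −0.319 range.
- **Cup:** In the last picture it stands upright in the middle of the wheel. I did not measure its offset.
- **Other things:** The rib looks unmoved. The rest I did not check at the end, but the arm never went near them.
- **Robot:** It finished clear of everything, with almost no force at the wrist.

**Disagreements:** The top and scene cameras' peg fits were several mm off, and during the job their angles differed from the wrist camera's by up to about 4°. The arm's own slope was also inconsistent between cameras, about −3° in one and −20° in the other. I relied on the wrist camera for the wheel, and on the tab angle and the firm stop for the pawl.

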